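# Index a gear round to the dial gauge by its thumbwheel

## Task

Facing the gear checking fixture from the robot's side, flick the lobes of the thumbwheel that stick out of its front slot to your right with a fingertip, one click at a time, until the locating pin on the gear is in line with the dial gauge's stylus and the wheel rests in that click. Do not run past it, do not touch the gear or the gauge, do not shift the fixture, and leave the things standing round it where they are.

Things in the scene. Friction and masses are not known exactly. Their poses are not given: they have to be found in the camera images.
- fixture: Gear checking fixture: grey cast housing standing loose on the bench by its own weight (about 7 kg). Origin: on the bench, on the vertical spindle axis; x points to its back, y to its left (the gauge's side), z up. The housing spans x -62..104, y -104..104, z 0..74 mm; its front face (x = -62) has a level slot, z 44..66, y -76..76 mm, where the thumbwheel's edge comes out.
- slot (a point): Middle of the slot, on the flat of the fixture's front face, at the thumbwheel's mid-height: 62 mm in front of the spindle axis, 55 mm above the bench. Nothing stands in front of it.
- index_wheel (a joint): Angle (rad) of thumbwheel, spindle and gear, turning as one about the fixture's z, no end stops. Grows counter-clockwise from above: front lobes go to the fixture's -y (right seen from the robot). 0 = pin at the stylus. A spring ball holds it in clicks at each multiple of 0.628 (36 deg); past half way it snaps on into the next by itself. Starts in a click 2 to 4 short of 0 (negative).
- wheel (a point): Centre of the steel thumbwheel on the spindle axis, 55 mm up. The wheel is level, z 48..62 mm, with 10 lobes 11 mm thick reaching from 66 to 92 mm radius, ends round. In each click one lobe points straight out of the front, 30 mm proud; the next ones, 36 deg either side, 12 mm proud. The space between lobes is 40 mm wide at 82 mm radius, open above, below and in front. It takes 2 to 5 N at a lobe.
- pin (a point): Top centre of the locating pin: an upright steel pin 12 mm in diameter standing 20 mm above the gear's face, 37 mm from the spindle axis; it goes round with the wheel.
- stylus (a point): Tip of the dial gauge's level plunger, at the fixture's left (+y), 55 mm from the spindle axis, 85 mm above the bench, pointing at the gear's rim.
- gauge: Dial gauge fixed to the fixture: a round body 56 mm in diameter and 16 mm thick, dial upwards, centred 122 mm to the left (+y) of the spindle axis and 85 mm up, held by a bar from a post at the housing's rear left corner (top at 122 mm). Not to be touched. The origin is that of the fixture.
- gear: The gear under test, lying level on the spindle: 105 mm in diameter, z 76..94 mm, with a 36 mm nut (top at z 112, spindle end at z 120) and the locating pin on it. Not to be touched. Its origin is on the spindle axis at bench level and turns with the wheel.
- spare_gear: Loose two-step gear lying flat, 92 mm in diameter, 40 mm high, bore 38 mm; bystander. Origin: centre of its underside.
- plug_gauge: Double-ended plug gauge lying on the bench, 116 mm long along its x, 18 mm thick; bystander. Origin: middle of its handle's underside.
- gauge_box: Flat wooden box 70 x 115 x 33 mm; bystander. Origin: centre of its underside.
- paint_jar: Small closed jar 48 mm in diameter, 56 mm high; bystander. Origin: centre of its underside.

How it is judged:
By the outcome, as a careful person would: the job done as asked, in the order asked, and still so for the second after the job is handed in, with the robot touching nothing.
It also fails if it takes over 45 s, if anything falls off the work surface, if the arm or the gripper's body presses on something with over 40 N, if the wrist force passes 120 N, or if a joint passes its speed limit or range.

## Robot

A 6-joint arm with a two-finger parallel gripper is mounted at the origin on the work surface. World frame = base frame: x ahead of the robot, y to its left, z up, the work surface at z = 0. Lengths are in mm, angles in rad, forces in N, time in s.
With the tool pointing down it reaches from about 350 to 875 mm from the base axis. Payload 4.2 kg.
Tool frame: the origin (TCP) lies at the very end of the fingers, on their centre line; the grasp point (between the pads) lies 19 mm behind it; z points along the fingers, y is the direction in which the jaws open and shut (so a half turn about z gives the same grasp; the last joint's range is limited). The gripper opens to 85 mm and grips with 20 to 120 N. Pads are 22 mm wide; open, the fingers measure 114 mm over their backs; the gripper's body (76 mm by 85 mm) begins 54 mm behind the grasp point. The pads swing forward as they close: fully open they stand 13 mm farther back than shut.
Start: joints at [-0.964, 0.385, 0.008, 0, -1.194, -0.259], TCP at [213.033, -587.551, 231.312] pointing down, gripper open.
Joint ranges: [-3.14, 3.14], [-1.21, 2.06], [-1.07, 1.41], [-3.16, 2.05], [-2.99, -0.16], [-3.1, 3.1]. Speed limits (rad/s): [2.79, 2.79, 3.14, 3.14, 3.14, 3.14].

## Interface

Orientations are given as a unit quaternion [x, y, z, w].
In Python, from bench import read_state, get_image, camera_params, job_done gives the robot as it stands.
- The arm moves only by the tool send_rows, never from a script. Its arguments are lists of equal length, an entry for each row: "translation": the shift along the tool's x, y, z in m, a list of three; "yaw": the turn about the tool's z in degrees; "fingers": the closure in counts, from 0 (fully open) to 255 (shut). A call has 1 to 12 rows; each row is the pose to reach, as a shift and turn from the pose measured when the call began, along the tool's axes at that moment; what a row does not reach only later rows make up. A row lasts 1/10 s, in which the tool goes at most 50 mm and 8.59 degrees, less where a joint would pass 70% of its speed; a pose out of reach is approached as far as the arm can. A call with a gripper value outside its range is refused whole. The fingers move at their own pace and stop on an object; the grip force is fixed at half the most. Time passes only in rows, so rows that repeat a pose let the fingers close. It gives the time, the measured TCP pose, the force and the opening at its end, in the units of the state.
- read_state(): the state, without advancing time (a new reading comes with each control period).
- get_image(name): name is "scene" or "side" or "wrist"; returns the picture (420x560x3 uint8, blue, green, red); there is no depth.
- camera_params(name): a dict with "mtx" (3x3 intrinsics, pixels), "rvec" (rotation vector, rad) and "tvec" (3), from world to camera coordinates, as OpenCV has them; the wrist camera has in their place "tool_from_camera" (4x4, takes a point from camera to tool coordinates, whose origin is the TCP and whose axes are the flange's). Camera axes: x right, y down, z forward; pixel columns grow to the right and rows downward; lengths in mm; the calibration is good to about 2 mm. A picture is of the moment at which its call begins: read the wrist's pose just before it. camera_params takes no time and is no camera call.
- job_done(): hands the job in, once; it reports no verdict.
The state is a dict: "clock": time; "joints": joint angles; "joint_vel": joint speeds; "joint_efforts": joint torques, N m; "position": TCP position; "ee_rot": TCP orientation; "contact_force": force on the tool from outside, world axes, zero at the start; "wrist_torque": the same for the moment, N m; "gripper_width": finger opening in mm.
Only numpy, scipy, OpenCV 4.12 (cv2) and the standard library are available. Lean on these libraries where they do the work, as an engineer would, in place of code of your own. Each camera call takes 0.05 s, during which the arm holds its last target.

## Working session

There is one attempt and no reset: what is moved stays moved. The work goes in short steps, Python scripts to look and compute and a tool call to move; the robot and the scene stay as the last step left them, time stands still between calls to the robot, and variables do not carry over. Pictures are saved under pics/ and viewed, and the job is handed in when it is done.

Besides the shell and the picture viewer there is one more tool, called after "Emit:" by a JSON object that holds its "method" and its "body", one argument or row to a line. send_rows: Moves the arm, as the interface text tells. Its arguments: {"type":"object","properties":{"translation":{"type":"array","items":{"type":"array","items":{"type":"number"}}},"yaw":{"type":"array","items":{"type":"number"}},"fingers":{"type":"array","items":{"type":"number"}}},"required":["translation","yaw","fingers"]}

```bash
mkdir -p pics; python3 - <<'E'
from bench import *
import cv2
s=read_state(); print(s)
for n in ["scene","side","wrist"]:
    print(n,camera_params(n)); cv2.imwrite(f"pics/{n}0.png",get_image(n))
E
```

```text
{'clock': 0.0, 'joints': array([-9.64390630e-01,  3.85565921e-01,  6.61158945e-03, -4.76213691e-04,
       -1.19400559e+00, -2.58607845e-01]), 'joint_vel': array([-0.00114997, -0.00128687,  0.00014751, -0.0018443 , -0.00107904,
        0.00182073]), 'joint_efforts': array([ 6.41639435e-04, -3.92294276e+01,  1.88405424e+01,  4.18595552e+00,
       -4.48068909e-03, -4.75848481e-06]), 'position': array([ 212.83206354, -587.01921613,  230.21374606]), 'ee_rot': array([-1.72937146e-01,  9.84932243e-01,  1.07494489e-03, -2.52503303e-04]), 'contact_force': array([ 0.77914213,  0.253849  , -0.69750071]), 'wrist_torque': array([ 0.00684433, -0.01702625,  0.0085664 ]), 'gripper_width': 85.21277986605486}
scene {'mtx': array([[449.55817869,   0.        , 286.15657203],
       [  0.        , 449.55817869, 207.55099436],
       [  0.        ,   0.        ,   1.        ]]), 'rvec': array([ 0.89941632,  2.45379563, -1.0983863 ]), 'tvec': array([ 444.32647794, -190.55912903, 1466.30985419])}
side {'mtx': array([[466.24854786,   0.        , 284.3477992 ],
       [  0.        , 466.24854786, 209.87069434],
       [  0.        ,   0.        ,   1.        ]]), 'rvec': array([ 2.10015694, -0.05274383,  0.00954309]), 'tvec': array([-607.5439817 ,  102.9574594 ,  943.93636416])}
wrist {'mtx': array([[377.17514202,   0.        , 281.97964127],
       [  0.        , 377.17514202, 208.06829041],
       [  0.        ,   0.        ,   1.        ]]), 'tool_from_camera': array([[ 1.81190401e-03, -9.59164937e-01, -2.82841547e-01,
         7.07716879e+01],
       [ 9.99998339e-01,  1.79375077e-03,  3.23142586e-04,
        -7.46357900e-01],
       [ 1.97400207e-04, -2.82841663e-01,  9.59166594e-01,
        -1.41232220e+02],
       [ 0.00000000e+00,  0.00000000e+00,  0.00000000e+00,
         1.00000000e+00]])}
```

View pics/scene0.png

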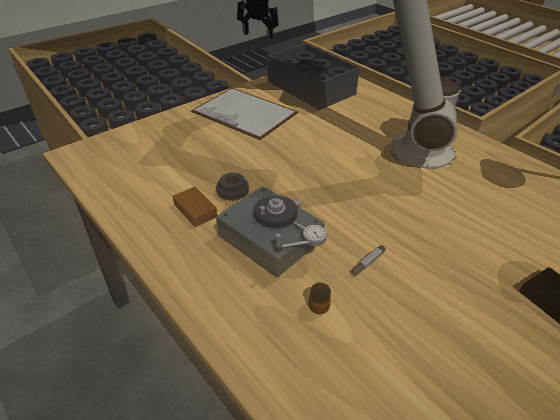

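View pics/side0.png

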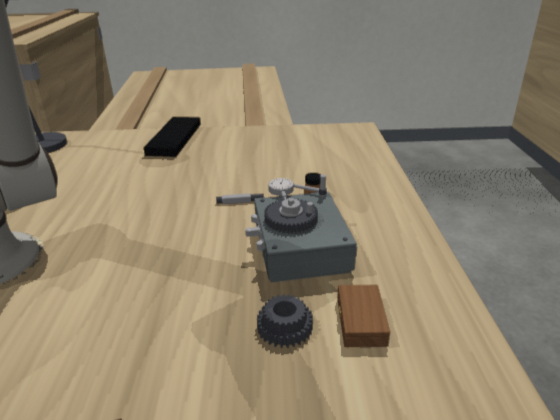

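View pics/wrist0.png

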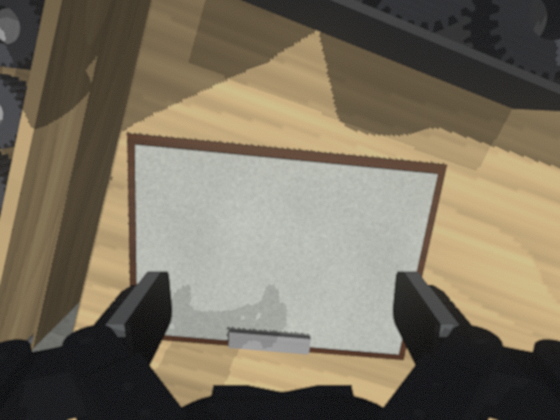

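Scene view: the fixture is near (270,225). Side view: the fixture is near (300,230), with its lobes facing the robot at about (255,232). I'll enlarge both.

```bash
python3 - <<'E'
import cv2
a=cv2.imread("pics/scene0.png")[170:290,200:350]; cv2.imwrite("pics/sc1.png",cv2.resize(a,None,fx=5,fy=5,interpolation=cv2.INTER_CUBIC)[:600])
a=cv2.imread("pics/side0.png")[165:285,205:365]; cv2.imwrite("pics/si1.png",cv2.resize(a,None,fx=5,fy=5,interpolation=cv2.INTER_CUBIC))
E
```

```text
(no output)
```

View pics/sc1.png

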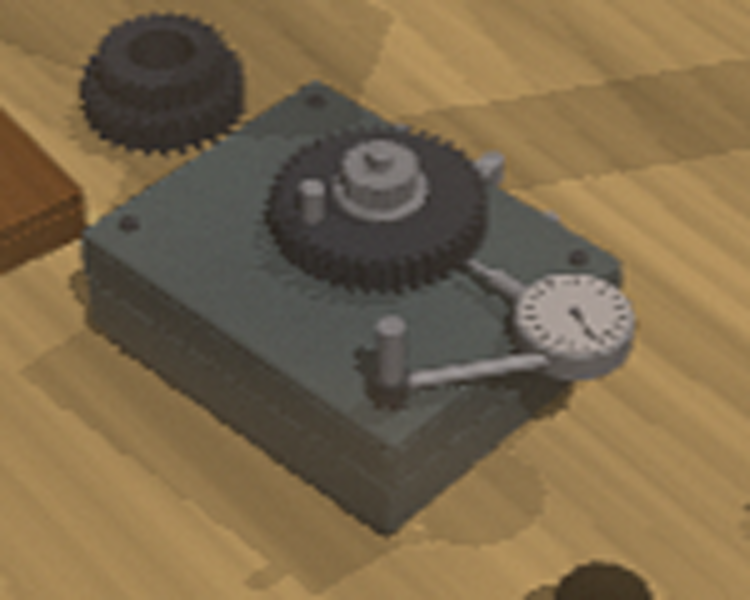

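View pics/si1.png

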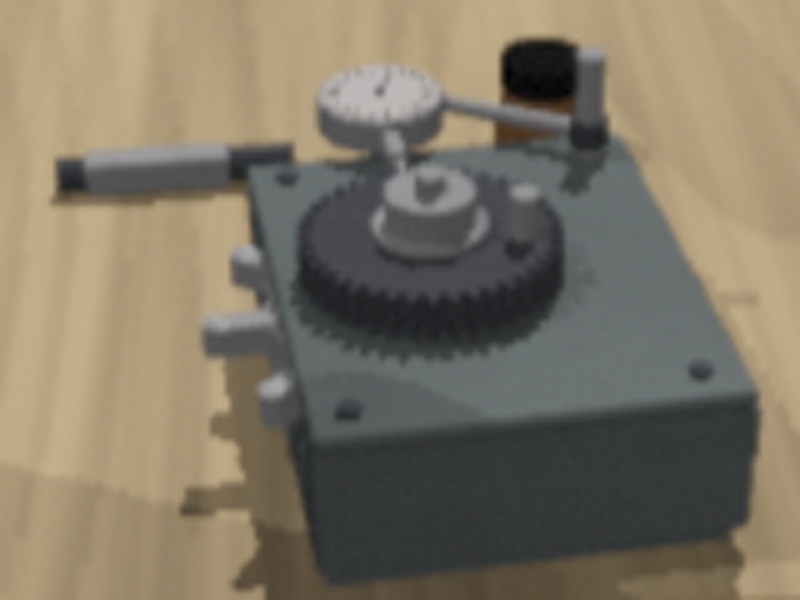

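```bash
cat > h.py <<'E'
import numpy as np, cv2
from bench import *
from scipy.optimize import least_squares
def proj(n,P):
    c=camera_params(n); return cv2.projectPoints(np.float64(P).reshape(-1,1,3),c["rvec"],c["tvec"],c["mtx"],None)[0][:,0]
def f2w(q,P):
    P=np.atleast_2d(P); c,s=np.cos(q[2]),np.sin(q[2])
    return np.c_[q[0]+c*P[:,0]-s*P[:,1],q[1]+s*P[:,0]+c*P[:,1],P[:,2]]
E
python3 - <<'E'
from h import *
F=np.array
model=F([[104,104,74],[-62,104,74],[104,-104,74],[-62,-104,74],[104,104,0],[0,0,120],[0,122,93]])
sc=F([[388,447],[620,265],[85,232],[315,82],[388,535],[377,158],[574,312]])/5+[200,170]
model2=F([[-62,104,74],[-62,-104,74],[104,-104,74],[104,104,74],[-62,-104,0],[0,0,120],[0,122,93]])
si=F([[248,165],[315,442],[754,390],[628,140],[328,582],[430,178],[380,92]])/5+[205,165]
pin=[F([314,186])/5+[200,170],F([527,192])/5+[205,165]]
def res(q,full=False):
    r=[proj("scene",f2w(q,model))-sc,proj("side",f2w(q,model2))-si]
    P=f2w(q,[[37*np.cos(q[3]),37*np.sin(q[3]),114]])
    r+= [proj("scene",P)-pin[0],proj("side",P)-pin[1]]
    r=np.vstack(r); return r if full else r.ravel()
s=min((least_squares(res,[650,0,.0,a],loss="soft_l1") for a in (0,1.5,3,-1.5)),key=lambda s:s.cost)
q=s.x;print(q,np.degrees(q[2:]),s.cost); print(res(q,True).round(1))
print("wheel angle deg", np.degrees(q[3])-90)
E
```

```text
[6.23818064e+02 4.26195059e-01 1.24246614e-01 5.99794163e+00] [  7.11880659 343.65674111] 18.975095288214185
[[ 0.3 -0.8]
 [ 0.5 -1.7]
 [-1.6 -1.3]
 [-0.1 -2. ]
 [-0.   3.1]
 [ 0.3 -1.9]
 [-0.3 -0.1]
 [ 0.2 -1.1]
 [-0.2 -1.1]
 [ 2.2 -0.5]
 [-0.9 -3. ]
 [-1.5  3.5]
 [ 0.5 -2.1]
 [ 0.7 -0.6]
 [-0.6 -0.5]
 [ 0.2 -1.3]]
wheel angle deg 253.65674110748995
```

```bash
python3 - <<'E'
from h import *
F=np.array
model=F([[104,104,74],[-62,104,74],[104,-104,74],[-62,-104,74],[0,0,120],[0,122,93]])
sc=F([[388,447],[620,265],[85,232],[315,82],[377,158],[574,312]])/5+[200,170]
model2=F([[-62,104,74],[-62,-104,74],[104,-104,74],[104,104,74],[0,0,120],[0,122,93]])
si=F([[248,165],[315,442],[754,390],[628,140],[430,178],[380,92]])/5+[205,165]
def res(q,z=0):
    r=[proj("scene",f2w(q,model+[0,0,z]))-sc,proj("side",f2w(q,model2+[0,0,z]))-si]
    return np.vstack(r).ravel()
s=least_squares(res,[650,0,.1],loss="soft_l1");print(s.x,s.cost,res(s.x).reshape(-1,2).round(1))
s=least_squares(lambda p:res(p[:3],p[3]),[650,0,.1,0],loss="soft_l1");print(s.x,s.cost)
q=s.x[:3];
for n,o,nm in(("scene",(200,170),"sc"),("side",(205,165),"si")):
    im=cv2.resize(cv2.imread(f"pics/{n}0.png")[o[1]:o[1]+120,o[0]:o[0]+160],None,fx=5,fy=5,interpolation=cv2.INTER_CUBIC)
    P=[[x,y,z] for x in(-62,104) for y in(-104,104) for z in(0,74)]+[[-92*np.cos(a),-92*np.sin(a),62] for a in np.radians([-36,0,36])]+[[0,0,120],[0,122,93],[0,55,85]]
    for u in (proj(n,f2w(q,P))-o)*5: cv2.circle(im,tuple(int(v) for v in u+2),4,(0,0,255),1)
    cv2.imwrite(f"pics/{nm}2.png",im)
E
```

```text
[6.23669204e+02 2.16403114e-01 1.21944447e-01] 12.257285401346971 [[ 0.1 -0.9]
 [ 0.5 -1.7]
 [-1.6 -1.5]
 [ 0.  -2. ]
 [ 0.3 -2. ]
 [-0.4 -0.1]
 [ 0.2 -1.1]
 [-0.4 -1. ]
 [ 2.1 -0.4]
 [-0.8 -2.9]
 [ 0.4 -2. ]
 [ 0.7 -0.6]]
[ 6.23424224e+02  1.22300173e+00  1.21729045e-01 -3.70875321e+00] 6.026435854159354
```

View pics/si2.png

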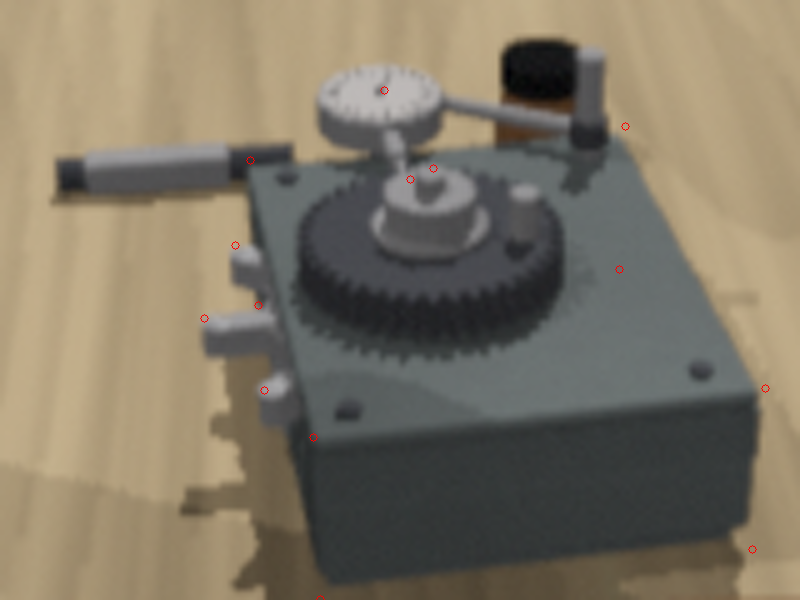

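View pics/sc2.png

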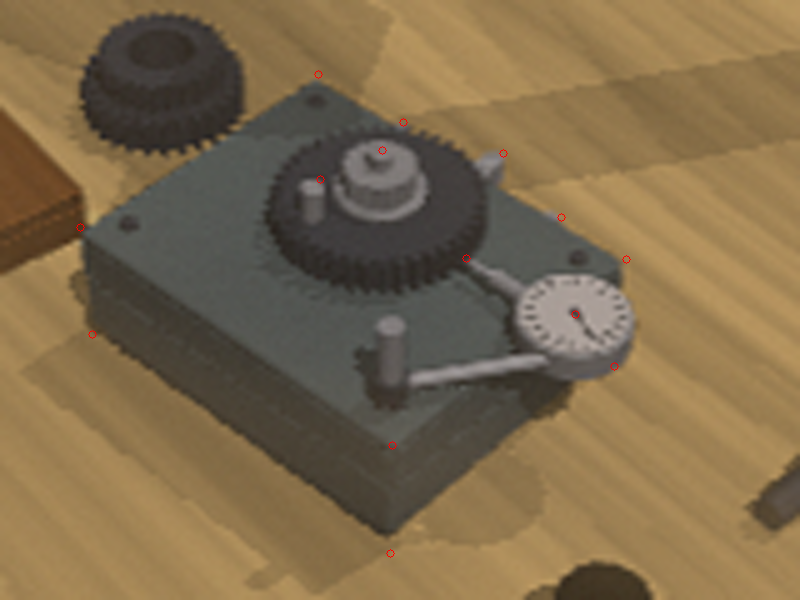

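```bash
cat >> h.py <<'E'
from scipy.spatial.transform import Rotation as Rn
def delta(target,yaw_y_deg=None):
    s=read_state(); R=Rn.from_quat(s["ee_rot"]).as_matrix()
    d=R.T@(np.array(target)-s["position"])
    ya=np.degrees(np.arctan2(R[1,1],R[0,1]))
    out=[(d/1000).round(4).tolist()]
    if yaw_y_deg is not None: out.append(round(-((yaw_y_deg-ya+180)%360-180),2))
    print("z",R[:,2].round(4),"y ang",ya.round(2),"d,yaw",out); return out
E
python3 -c "
from h import *
delta([500,-10,230],187)"
```

```text
z [-7.0e-04  1.5e-03 -1.0e+00] y ang 109.92 d,yaw [[-0.4666, 0.4448, 0.0012], np.float64(-77.08)]
```

Emit:
{"method": "send_rows", "body": {
  "translation": [
    [-0.02, 0.019, 0],
    [-0.055, 0.052, 0],
    [-0.09, 0.086, 0],
    [-0.125, 0.119, 0],
    [-0.16, 0.152, 0],
    [-0.195, 0.186, 0],
    [-0.23, 0.219, 0],
    [-0.265, 0.252, 0],
    [-0.3, 0.286, 0],
    [-0.335, 0.319, 0],
    [-0.365, 0.348, 0],
    [-0.39, 0.372, 0]
  ],
  "yaw": [-5, -12, -19, -26, -33, -40, -47, -54, -61, -68, -74, -77],
  "fingers": [255, 255, 255, 255, 255, 255, 255, 255, 255, 255, 255, 255]
}}

```text
clock: 1.35
position: [453.3, -102.3, 231.1]
ee_rot: [0.75, -0.661, -0.001, -0.0]
contact_force: [-0.4, -0.1, -0.4]
gripper_width: -0.1
```

```bash
python3 -c "
from h import *
s=read_state();print(s['position'],s['clock'],s['joints'],s['gripper_width'],s['contact_force'])
delta([500,-10,230],187)"
```

```text
[ 453.30748519 -102.33584092  231.08124627] 1.35 [ 0.12780046  0.10953783 -0.36585545 -0.00197606 -1.09563865 -0.00152126] -0.08516509280936224 [-0.36623985 -0.09698535 -0.3890328 ]
z [-5.0e-04  1.7e-03 -1.0e+00] y ang -172.82 d,yaw [[-0.0858, -0.0579, 0.0012], np.float64(0.18)]
```

Emit:
{"method": "send_rows", "body": {
  "translation": [
    [-0.03, -0.02, 0],
    [-0.06, -0.04, 0],
    [-0.08, -0.054, 0],
    [-0.086, -0.058, 0.001],
    [-0.086, -0.058, 0.001]
  ],
  "yaw": [0, 0, 0, 0, 0],
  "fingers": [255, 255, 255, 255, 255]
}}

```text
clock: 1.85
position: [500.0, -9.2, 229.6]
ee_rot: [0.75, -0.661, -0.001, 0.0]
contact_force: [-0.8, -0.6, 0.3]
gripper_width: 0.2
```

```bash
cat >> h.py <<'E'
def wristcam(s):
    R=Rn.from_quat(s["ee_rot"]).as_matrix(); T=np.eye(4);T[:3,:3]=R;T[:3,3]=s["position"]
    return T@camera_params("wrist")["tool_from_camera"], camera_params("wrist")["mtx"]
def wproj(M,P):
    T,K=M; W=np.linalg.inv(T); return cv2.projectPoints(np.float64(P).reshape(-1,1,3),W[:3,:3],W[:3,3],K,None)[0][:,0]
E
python3 - <<'E'
from h import *
import pickle
s=read_state(); im=get_image("wrist"); pickle.dump(s,open("w1.pkl","wb")); print(s["position"],s["clock"],s["joint_vel"].round(3))
cv2.imwrite("pics/w1.png",im)
q=[623.5,.7,.122]; M=wristcam(s)
big=cv2.resize(im,(784,588),interpolation=cv2.INTER_CUBIC)
P=[[x,y,74] for x in(-62,104) for y in(-104,104)]+[[-92*np.cos(a),-92*np.sin(a),62] for a in np.radians([-36,0,36])]+[[0,0,120],[0,122,93],[0,55,85]]
for u in wproj(M,f2w(q,P))*1.4: cv2.circle(big,tuple(int(v) for v in u),4,(0,0,255),1)
cv2.imwrite("pics/w1b.png",big)
E
```

```text
[499.98475927  -9.16334718 229.60931289] 1.85 [-0.027 -0.017 -0.015  0.    -0.008  0.01 ]
```

View pics/w1b.png

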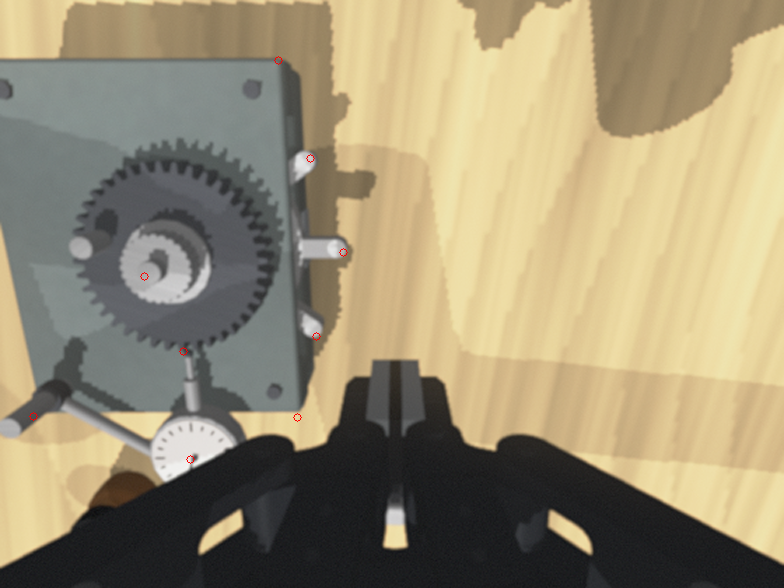

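```bash
python3 - <<'E'
from h import *
import pickle
s=pickle.load(open("w1.pkl","rb")); M=wristcam(s)
F=np.array
mw=F([[-62,-104,74],[-62,104,74],[0,0,120],[0,122,93],[0,55,85],[-92,0,62]])
pw=F([[280,62],[300,410],[154,263],[193,456],[187,347],[343,247]])/1.4
pin=F([80,247])/1.4
def res(q): return (wproj(M,f2w(q,mw))-pw).ravel()
s1=least_squares(res,[623,0,.12],loss="soft_l1");print(s1.x,s1.cost);print(res(s1.x).reshape(-1,2).round(1))
q=s1.x
r=least_squares(lambda a:(wproj(M,f2w(q,[[37*np.cos(a[0]),37*np.sin(a[0]),114]]))-pin).ravel(),[0.]);print("wheel",np.degrees(r.x)-90,r.fun)
E
```

```text
[ 6.22340464e+02 -2.51005083e+00  1.25603960e-01] 16.403848945936367
[[ 0.5 -6.1]
 [ 0.   2.1]
 [-5.   5.2]
 [ 0.3 -0.5]
 [-0.5  0.1]
 [ 1.8 -0.2]]
wheel [-106.27685803] [-1.60288298 -0.20358978]
```

```bash
python3 - <<'E'
import cv2
a=cv2.imread("pics/w1.png")[90:290,40:270]; cv2.imwrite("pics/w1c.png",cv2.resize(a,None,fx=3,fy=3,interpolation=cv2.INTER_CUBIC))
E
```

```text
(no output)
```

View pics/w1c.png

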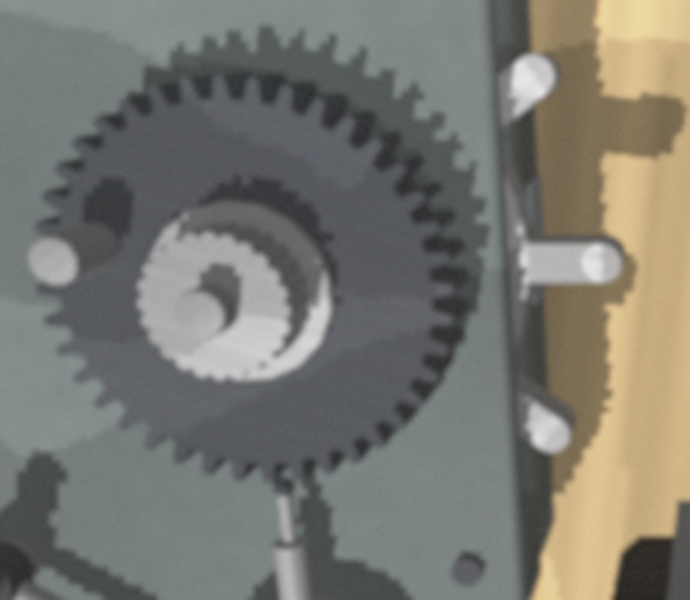

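```bash
python3 - <<'E'
from h import *
import pickle
s=pickle.load(open("w1.pkl","rb")); M=wristcam(s)
F=np.array
L=lambda d:[-86.5*np.cos(np.radians(d)),-86.5*np.sin(np.radians(d)),62]
mw=F([[0,0,120],[0,122,93],[0,55,85],L(0),L(36),L(-36)])
pw=F([[106.7,195],[193/1.4,456/1.4],[187/1.4,347/1.4],[240.7,177.3],[217.7,115.3],[222.7,234.7]])
pin=F([57.7,177.3])
def res(q): return (wproj(M,f2w(q,mw))-pw).ravel()
s1=least_squares(res,[623,0,.12],loss="soft_l1");print(s1.x,s1.cost);print(res(s1.x).reshape(-1,2).round(1))
q=s1.x
r=least_squares(lambda a:(wproj(M,f2w(q,[[37*np.cos(a[0]),37*np.sin(a[0]),114]]))-pin).ravel(),[0.]);print("wheel",np.degrees(r.x)-90,r.fun)
for p in ([-62,-104,74],[-62,104,74]): print(wproj(M,f2w(q,[p]))*1.4)
E
```

```text
[ 6.21865378e+02 -1.70619982e+00  1.21170450e-01] 1.765592837890923
[[-1.  -0.8]
 [ 0.2  0.4]
 [-0.3  1. ]
 [-0.   0.3]
 [ 0.7 -0.6]
 [ 0.4  0.1]]
wheel [-106.39639452] [-1.37394234 -0.18539731]
[[282.44444145  55.88028437]]
[[299.98051119 414.56192091]]
```

```bash
cat >> h.py <<'E'
Q=[621.9,-1.7,.1212]
def fx(x,y,z): return f2w(Q,[[x,y,z]])[0]
def where():
    s=read_state(); d=s["position"][:2]-Q[:2]; c,n=np.cos(Q[2]),np.sin(Q[2])
    print("clock",s["clock"],"fix xyz",(c*d[0]+n*d[1]).round(1),(-n*d[0]+c*d[1]).round(1),s["position"][2].round(1),"F",s["contact_force"].round(1))
E
python3 -c "
from h import *
where(); delta(fx(-118,27,120),96.94); print(read_state()['joints'])"
```

```text
clock 1.9 fix xyz -122.4 6.6 229.8 F [ 1.1 -1.1 -0.6]
z [-0.0018  0.0014 -1.    ] y ang -172.8 d,yaw [[-0.0202, -0.0047, 0.1098], np.float64(90.26)]
[ 0.30449306  0.17304609 -0.29236689 -0.00213053 -1.10668599 -0.17783401]
```

Emit:
{"method": "send_rows", "body": {
  "translation": [
    [-0.002, 0, 0.005],
    [-0.004, 0, 0.015],
    [-0.006, -0.001, 0.025],
    [-0.008, -0.001, 0.035],
    [-0.01, -0.002, 0.045],
    [-0.012, -0.002, 0.055],
    [-0.014, -0.003, 0.065],
    [-0.016, -0.003, 0.08],
    [-0.018, -0.004, 0.09],
    [-0.02, -0.005, 0.1],
    [-0.02, -0.005, 0.11],
    [-0.02, -0.005, 0.11]
  ],
  "yaw": [7, 15, 23, 31, 39, 47, 55, 63, 71, 79, 87, 90.3],
  "fingers": [255, 255, 255, 255, 255, 255, 255, 255, 255, 255, 255, 255]
}}

```text
clock: 3.1
position: [500.3, 9.2, 118.5]
ee_rot: [-0.057, 0.998, 0.0, -0.003]
contact_force: [0.7, 0.3, -0.2]
gripper_width: -0.3
```

```bash
python3 -c "
from h import *
where(); delta(fx(-118,27,46),96.94)
cv2.imwrite('pics/w2.png',get_image('wrist'))"
```

```text
clock 3.1 fix xyz -119.4 25.5 118.5 F [ 0.7  0.3 -0.2]
z [-5.1e-03  7.0e-04 -1.0e+00] y ang 96.57 d,yaw [[-0.0018, 0.0014, 0.0725], np.float64(-0.37)]
```

View pics/w2.png

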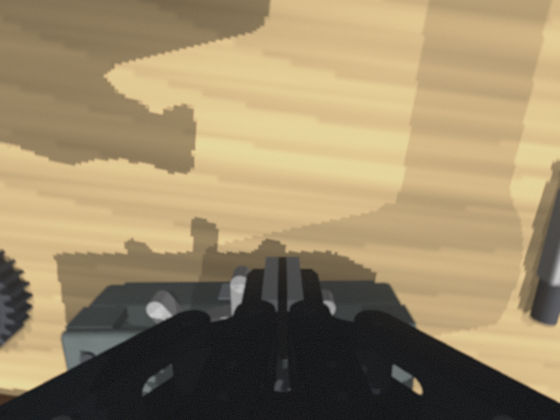

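The wrist view shows the fingertip at (282,265), on the gauge side of the front lobe at (238,285), as I planned. I'll lower it now.

Emit:
{"method": "send_rows", "body": {
  "translation": [
    [-0.001, 0.001, 0.02],
    [-0.002, 0.001, 0.045],
    [-0.002, 0.001, 0.065],
    [-0.002, 0.001, 0.072],
    [-0.002, 0.001, 0.072]
  ],
  "yaw": [0, -0.3, -0.3, -0.3, -0.3],
  "fingers": [255, 255, 255, 255, 255]
}}

```text
clock: 3.65
position: [501.8, 9.7, 46.7]
ee_rot: [-0.06, 0.998, 0.0, -0.003]
contact_force: [-0.8, 0.6, -0.1]
gripper_width: 0.2
```

```bash
python3 -c "
from h import *
where(); delta(fx(-88,27,46),96.94);delta(fx(-88,-24,46),96.94)
im=get_image('side')[165:285,205:365]
cv2.imwrite('pics/s3.png',cv2.resize(im,None,fx=5,fy=5,interpolation=cv2.INTER_CUBIC))"
```

```text
clock 3.65 fix xyz -117.9 25.8 46.7 F [-0.8  0.6 -0.1]
z [-5.5e-03  1.0e-04 -1.0e+00] y ang 96.84 d,yaw [[-0.0299, 0.0012, 0.0005], np.float64(-0.1)]
z [-5.5e-03  1.0e-04 -1.0e+00] y ang 96.84 d,yaw [[-0.03, -0.0498, 0.0005], np.float64(-0.1)]
```

View pics/s3.png

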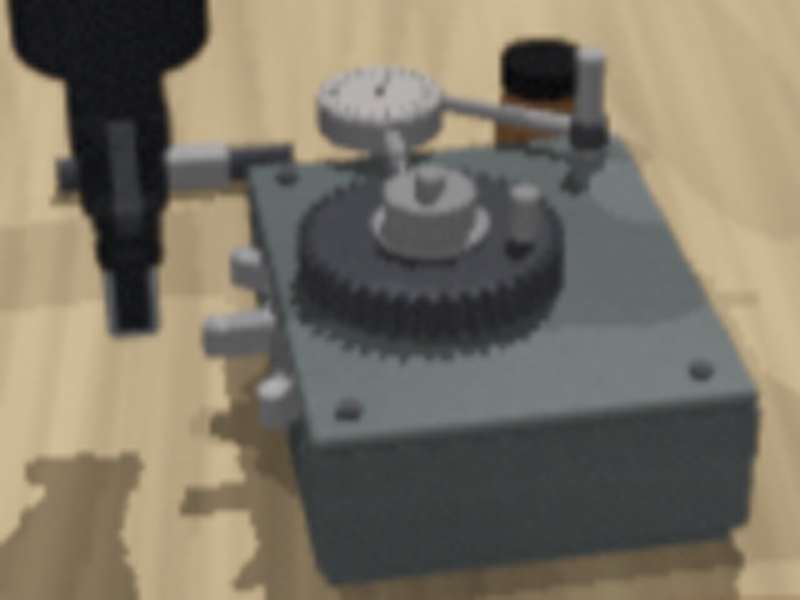

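Emit:
{"method": "send_rows", "body": {
  "translation": [
    [-0.012, 0.001, 0],
    [-0.024, 0.001, 0],
    [-0.03, 0.001, 0],
    [-0.03, 0.001, 0]
  ],
  "yaw": [0, 0, 0, 0],
  "fingers": [255, 255, 255, 255]
}}

```text
clock: 4.1
position: [533.9, 15.0, 47.8]
ee_rot: [-0.06, 0.998, 0.001, -0.001]
contact_force: [-0.3, -0.1, -0.2]
gripper_width: -0.2
```

Emit:
{"method": "send_rows", "body": {
  "translation": [
    [0, -0.005, 0],
    [0, -0.009, 0],
    [0, -0.013, 0],
    [0, -0.017, 0],
    [0, -0.02, 0],
    [0, -0.023, 0],
    [0, -0.026, 0],
    [0, -0.029, 0]
  ],
  "yaw": [0, 0, 0, 0, 0, 0, 0, 0],
  "fingers": [255, 255, 255, 255, 255, 255, 255, 255]
}}

```text
clock: 4.9
position: [538.4, -12.9, 47.9]
ee_rot: [-0.06, 0.998, 0.001, 0.001]
contact_force: [0.8, 7.8, -0.9]
gripper_width: -0.0
```

```bash
cat >> h.py <<'E'
def side(name):
    im=get_image('side')[165:285,205:365]
    cv2.imwrite(f'pics/{name}.png',cv2.resize(im,None,fx=5,fy=5,interpolation=cv2.INTER_CUBIC))
E
python3 -c "
from h import *
where(); delta(fx(-88,-24,46),96.94); side('s4')"
```

```text
clock 4.9 fix xyz -84.3 -1.0 47.9 F [ 0.8  7.8 -0.9]
z [ 0.001   0.0029 -1.    ] y ang 96.88 d,yaw [[0.0037, -0.023, 0.0018], np.float64(-0.06)]
```

View pics/s4.png

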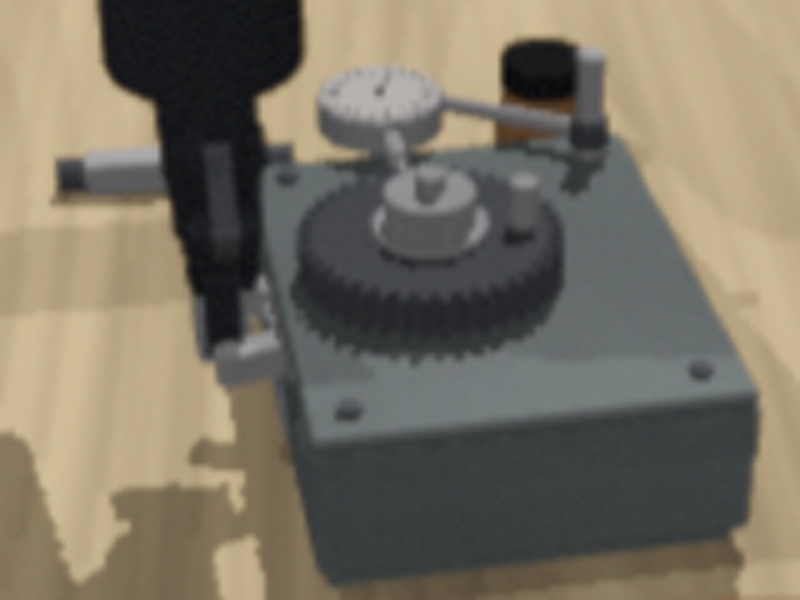

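The lobe is moving and the contact force is 7.8 N. I'll carry on, easing the finger slightly outward.

Emit:
{"method": "send_rows", "body": {
  "translation": [
    [0.002, -0.003, 0.001],
    [0.004, -0.006, 0.002],
    [0.004, -0.009, 0.002],
    [0.004, -0.012, 0.002],
    [0.004, -0.015, 0.002],
    [0.004, -0.018, 0.002],
    [0.004, -0.021, 0.002],
    [0.004, -0.023, 0.002],
    [0.004, -0.023, 0.002]
  ],
  "yaw": [0, 0, 0, 0, 0, 0, 0, 0, 0],
  "fingers": [255, 255, 255, 255, 255, 255, 255, 255, 255]
}}

```text
clock: 5.85
position: [537.4, -36.8, 45.9]
ee_rot: [-0.06, 0.998, 0.001, 0.001]
contact_force: [-0.3, -0.7, -1.3]
gripper_width: -0.1
```

```bash
python3 -c "
from h import *
where(); delta(fx(-120,-24,46),96.94);delta(fx(-120,27,46),96.94); side('s5')"
```

```text
clock 5.85 fix xyz -88.2 -24.6 45.9 F [-0.3 -0.7 -1.3]
z [ 0.0011  0.0024 -1.    ] y ang 96.87 d,yaw [[0.0318, 0.0005, -0.0001], np.float64(-0.07)]
z [ 0.0011  0.0024 -1.    ] y ang 96.87 d,yaw [[0.0319, 0.0515, 0.0], np.float64(-0.07)]
```

View pics/s5.png

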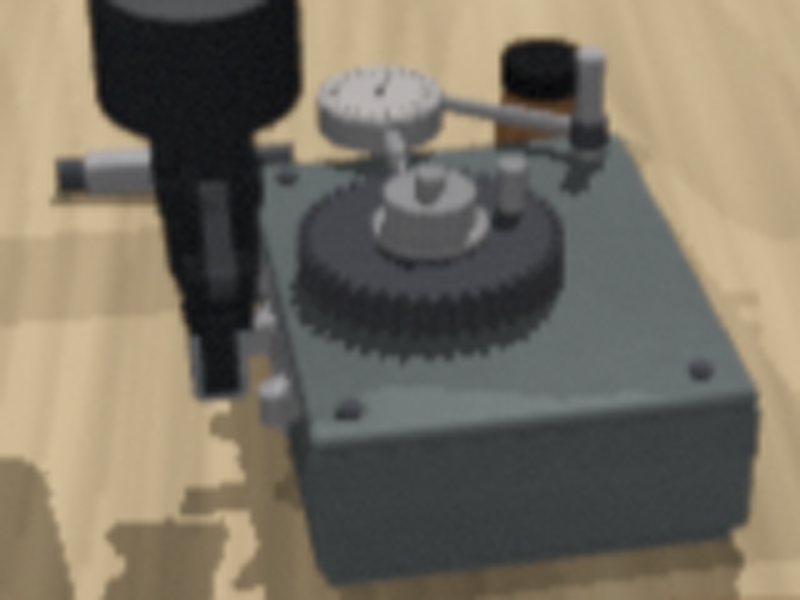

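That's one click: the pin moved to (512,165), the lobes are back at rest, and the fixture hasn't moved. I'll retract, go back left, and go in again.

Emit:
{"method": "send_rows", "body": {
  "translation": [
    [0.012, 0, 0],
    [0.026, 0, 0],
    [0.034, 0, 0],
    [0.034, 0, 0],
    [0.034, 0.02, 0],
    [0.034, 0.04, 0],
    [0.034, 0.052, 0],
    [0.034, 0.052, 0],
    [0.022, 0.052, 0],
    [0.01, 0.052, 0],
    [0.002, 0.052, 0],
    [0.002, 0.052, 0]
  ],
  "yaw": [0, 0, 0, 0, 0, 0, 0, 0, 0, 0, 0, 0],
  "fingers": [255, 255, 255, 255, 255, 255, 255, 255, 255, 255, 255, 255]
}}

```text
clock: 7.1
position: [530.9, 14.6, 45.9]
ee_rot: [-0.059, 0.998, 0.001, 0.001]
contact_force: [-1.0, 0.2, -0.0]
gripper_width: -0.1
```

```bash
python3 -c "
from h import *
where(); delta(fx(-88,-24,46),96.94); side('s6')"
```

```text
clock 7.1 fix xyz -88.3 27.1 45.9 F [-1.   0.2 -0. ]
z [ 0.0022  0.0026 -1.    ] y ang 96.82 d,yaw [[-0.0004, -0.0511, -0.0002], np.float64(-0.12)]
```

View pics/s6.png

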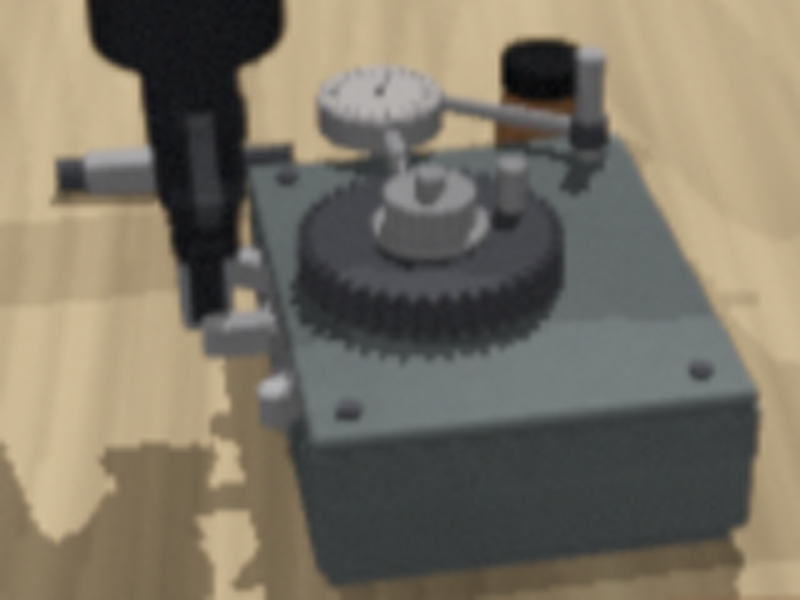

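The fingertip is back in the gap beside the next front lobe, so this is the second flick.

Emit:
{"method": "send_rows", "body": {
  "translation": [
    [0, -0.006, 0],
    [0, -0.012, 0],
    [0, -0.017, 0],
    [0, -0.021, 0],
    [0, -0.025, 0],
    [0, -0.029, 0],
    [0, -0.033, 0],
    [0, -0.037, 0],
    [0, -0.041, 0],
    [0, -0.045, 0],
    [0, -0.049, 0],
    [0, -0.051, 0]
  ],
  "yaw": [0, 0, 0, 0, 0, 0, 0, 0, 0, 0, 0, 0],
  "fingers": [255, 255, 255, 255, 255, 255, 255, 255, 255, 255, 255, 255]
}}

```text
clock: 8.35
position: [535.7, -36.9, 45.6]
ee_rot: [-0.059, 0.998, 0.001, 0.0]
contact_force: [-0.1, 0.1, -0.0]
gripper_width: -0.0
```

Emit:
{"method": "send_rows", "body": {
  "translation": [
    [0, 0, 0],
    [0.012, 0, 0],
    [0.026, 0, 0],
    [0.034, 0, 0],
    [0.034, 0, 0],
    [0.034, 0.02, 0],
    [0.034, 0.04, 0],
    [0.034, 0.052, 0],
    [0.034, 0.052, 0]
  ],
  "yaw": [0, 0, 0, 0, 0, 0, 0, 0, 0],
  "fingers": [255, 255, 255, 255, 255, 255, 255, 255, 255]
}}

```text
clock: 9.25
position: [496.2, 12.0, 45.9]
ee_rot: [-0.06, 0.998, 0.001, 0.001]
contact_force: [-0.3, -0.4, -0.5]
gripper_width: 0.1
```

```bash
python3 -c "
from h import *
where(); delta(fx(-88,27,46),96.94); side('s7')"
```

```text
clock 9.25 fix xyz -123.2 28.8 45.9 F [-0.3 -0.4 -0.5]
z [ 0.0013  0.0025 -1.    ] y ang 96.91 d,yaw [[-0.0352, -0.0018, -0.0001], np.float64(-0.03)]
```

View pics/s7.png

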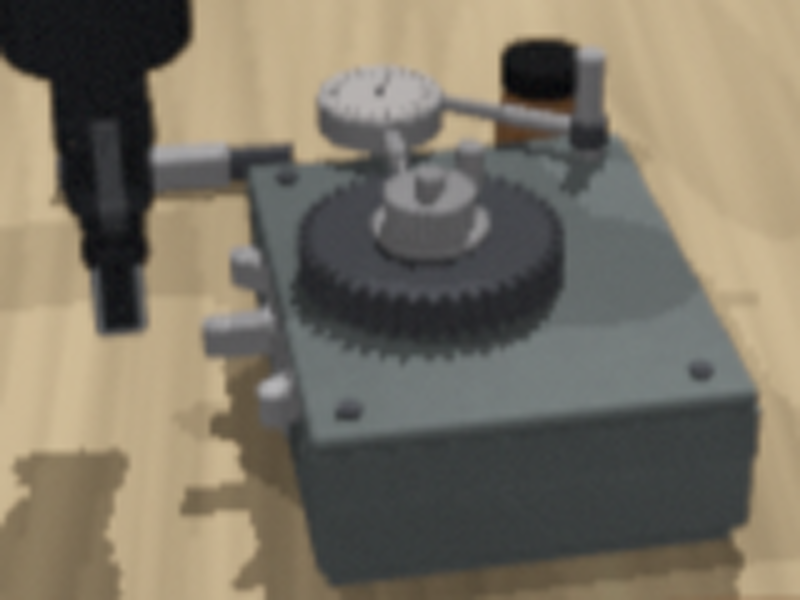

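That's two clicks: the pin is at (470,150) and the stylus at (400,150), so one more click remains. I'll do the third flick.

Emit:
{"method": "send_rows", "body": {
  "translation": [
    [-0.012, -0.001, 0],
    [-0.024, -0.002, 0],
    [-0.033, -0.002, 0],
    [-0.035, -0.002, 0],
    [-0.035, -0.002, 0]
  ],
  "yaw": [0, 0, 0, 0, 0],
  "fingers": [255, 255, 255, 255, 255]
}}

```text
clock: 9.8
position: [531.4, 13.3, 45.5]
ee_rot: [-0.059, 0.998, 0.001, 0.0]
contact_force: [-0.2, -0.8, -0.2]
gripper_width: 0.0
```

```bash
python3 -c "
from h import *
where(); delta(fx(-88,-24,46),96.94)"
```

```text
clock 9.8 fix xyz -88.0 25.8 45.5 F [-0.2 -0.8 -0.2]
z [ 5.0e-04  2.3e-03 -1.0e+00] y ang 96.82 d,yaw [[-0.0001, -0.0498, -0.0006], np.float64(-0.12)]
```

Emit:
{"method": "send_rows", "body": {
  "translation": [
    [0, -0.006, 0],
    [0, -0.012, 0],
    [0, -0.017, 0],
    [0, -0.021, 0],
    [0, -0.025, 0],
    [0, -0.029, 0],
    [0, -0.033, 0],
    [0, -0.037, 0],
    [0, -0.041, 0],
    [0, -0.045, 0],
    [0, -0.048, 0],
    [0, -0.05, 0]
  ],
  "yaw": [0, 0, 0, 0, 0, 0, 0, 0, 0, 0, 0, 0],
  "fingers": [255, 255, 255, 255, 255, 255, 255, 255, 255, 255, 255, 255]
}}

```text
clock: 11.0
position: [537.2, -36.8, 45.3]
ee_rot: [-0.059, 0.998, 0.001, 0.0]
contact_force: [0.6, -1.1, -0.4]
gripper_width: -0.1
```

Emit:
{"method": "send_rows", "body": {
  "translation": [
    [0, 0, 0],
    [0.012, 0, 0],
    [0.03, 0, 0],
    [0.05, 0, 0],
    [0.06, 0, -0.01],
    [0.06, 0, -0.05],
    [0.06, 0, -0.09],
    [0.06, 0, -0.13],
    [0.06, 0, -0.17],
    [0.06, 0, -0.18],
    [0.06, 0, -0.18]
  ],
  "yaw": [0, 0, 0, 0, 0, 0, 0, 0, 0, 0, 0],
  "fingers": [255, 255, 255, 255, 255, 255, 255, 255, 255, 255, 255]
}}

```text
clock: 12.1
position: [478.3, -44.1, 227.9]
ee_rot: [-0.059, 0.998, 0.002, 0.003]
contact_force: [0.4, 0.0, -0.7]
gripper_width: 0.1
```

```bash
python3 - <<'E'
from h import *
where(); side('s8')
im=get_image('scene')[170:290,200:350]; cv2.imwrite("pics/sc8.png",cv2.resize(im,None,fx=5,fy=5,interpolation=cv2.INTER_CUBIC))
q=Q
for n,o in(("scene",(200,170)),("side",(205,165))):
    for a in (54,90,126): print(n,a-90,((proj(n,f2w(q,[[37*np.cos(np.radians(a)),37*np.sin(np.radians(a)),114]]))-o)*5).round())
a=cv2.imread("pics/scene0.png").astype(int); b=get_image("scene").astype(int); d=np.abs(a-b).max(2); print("scene diff box",np.argwhere(d[170:320,170:400]>40).min(0),np.argwhere(d[170:320,170:400]>40).max(0))
E
```

```text
clock 12.1 fix xyz -147.7 -24.7 227.9 F [ 0.4  0.  -0.7]
scene -36 [[394. 205.]]
scene 0 [[436. 189.]]
scene 36 [[455. 161.]]
side -36 [[469. 143.]]
side 0 [[412. 140.]]
side 36 [[361. 153.]]
scene diff box [ 0 90] [ 46 149]
```

View pics/s8.png

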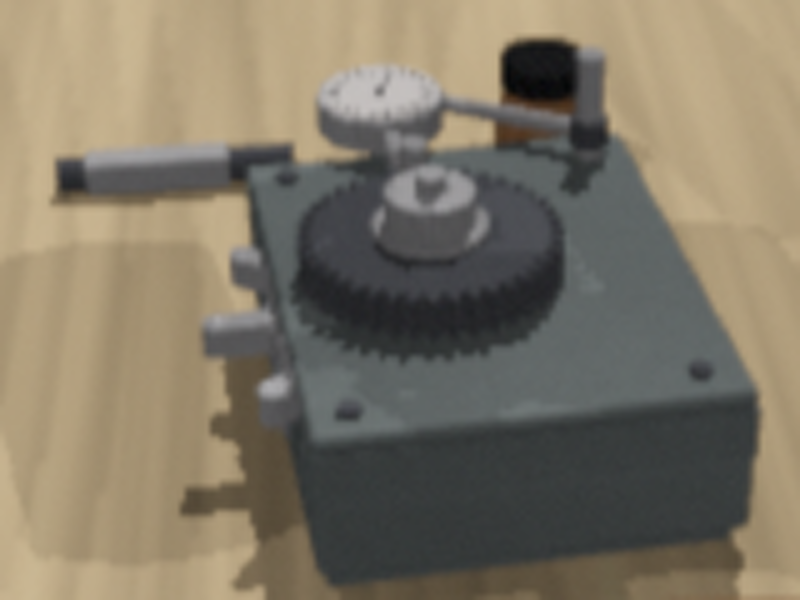

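View pics/sc8.png

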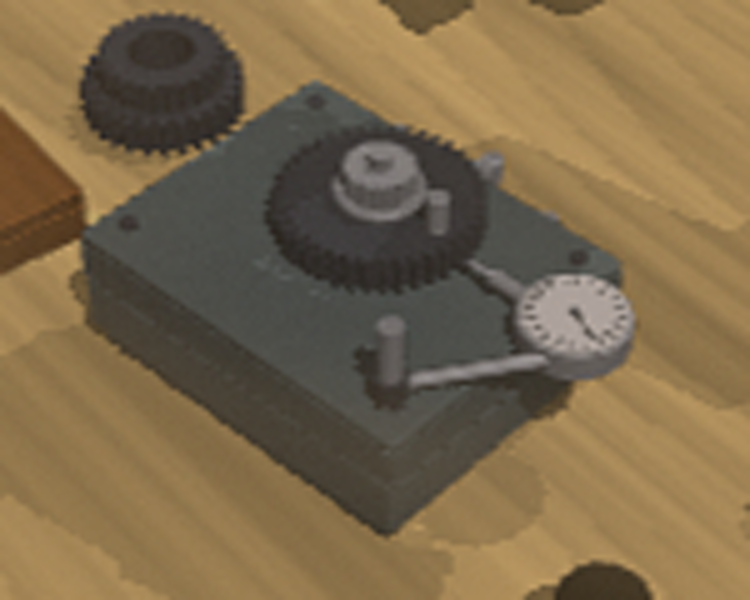

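The pin now shows at (438,197) in the scene crop and about (411,148) in the side crop. The predicted positions for angle 0 are (436,189) and (412,140), and the neighbouring clicks lie 20–57 px away. The lobes are back in their rest positions, the housing and bystanders look the same as at the start, and the gripper is clear.

```bash
python3 -c "
from bench import *
print(job_done())"
```

```text
the job is handed in; nothing more can be done
None
```

The locating pin is now in line with the dial gauge's stylus, with the wheel resting in that click, and the job is handed in. The wheel started three clicks short (measured at about -106°, so the -108° click). I flicked the front lobes to the right three times with the closed fingertips, checking pictures as I went. I then backed off and lifted clear, finishing at about 12 s.

**Pin position:** in both the scene and side pictures it lies within about 8 px (5x crops, under 2 px in the originals) of where angle 0 should put it. The clicks on either side would be 20–57 px away.

**Wheel and surroundings:** the lobes are back in their rest positions. The fixture, gauge and the things standing round it look unmoved in the pictures. The measured force on the tool at the end is about zero; the highest I read was 7.8 N, during the first push.

**Checks that disagreed:**
- **Housing height:** the first fit from the fixed cameras did not match the housing's bottom edge, so I refined the fixture's pose with the wrist camera.
- **First approach:** the fingertip went about 4 mm too far in. I corrected this partway through the push, and it did not touch the housing or gear.

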